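# Show a battery pack's contacts to the inspection camera

## Robot

A 6-joint arm with a two-finger parallel gripper is mounted at the origin on the work surface. World frame = base frame: x ahead of the robot, y to its left, z up, the work surface at z = 0. Lengths are in m, angles in rad, forces in N, time in s.
With the tool pointing down it reaches from about 0.35 to 0.775 m from the base axis. Payload 7.3 kg.
Tool frame: the origin (TCP) lies on the centre line of the jaws, within the pads' length; the fingertips stand ahead of it and the grasp point (between the pads) lies 11 mm behind it (robot.nose_length is the z of the fingertips in the tool frame, in m); z points along the fingers, y is the line along which they close (so a half turn about z gives the same grasp; the last joint's range is limited). The gripper opens to 92 mm and grips with 3 to 60 N. Pads are 19 mm wide; open, the fingers measure 130 mm over their backs; the gripper's body (75 mm by 190 mm) begins 47 mm behind the grasp point.
Start: joints at [-1.277, 0.342, 1.524, -0, 1.275, -0.146], TCP at [0.224, -0.475, 0.235] pointing down, gripper open.
Joint ranges: [-2.53, 2.53], [-0.77, 2.02], [0.04, 2.7], [-1, 4.14], [0.28, 2.66], [-3.11, 3.11]. Speed limits (rad/s): [2.57, 2.57, 3.14, 3.14, 3.14, 3.14].

## Interface

Orientations are given as [roll, pitch, yaw] about the fixed x, y, z axes, in that order (R = Rz(yaw) Ry(pitch) Rx(roll)).
In Python, from cell import robot, cams gives the robot as it stands. The module is installed in compiled form; this text tells all that it offers.
- The arm moves only by the tool carry_out, never from a script. Its argument "deltas" is a list of rows, each a list of 7 numbers: the shift along the tool's x, y, z in cm, then the turn, a rotation vector about the tool's x, y, z in rad, then the opening, from 0 (shut) to 1 (fully open). A call has exactly 8 rows; each row shifts and turns the commanded pose from where the row before left it, along the tool's axes as they then stand; what a row does not reach is not made up. A row lasts 1/12 s, in which the tool goes at most 41.7 mm and 7.16 degrees, less where a joint would pass 70% of its speed; a pose out of reach is approached as far as the arm can. A call is refused whole if a number of a shift passes 4.17 or a number of a turn 0.125, either way. A call with a gripper value outside its range is refused whole. The fingers move at their own pace and stop on an object; "force" is the grip in N (left out, the last holds). Time passes only in rows, so rows that do not move let the fingers close, or fill a call up. It gives the time, the measured TCP pose, the force, the opening and the grip force at its end, in the units of the state.
- robot.observe(): the state, without advancing time (a new reading comes with each control period).
- cams.read_camera(name): name is "side" or "top" or "wrist"; returns a dict with "image" (480x640x3 uint8, blue, green, red), "depth" (480x640 float32, m along the optical axis (not along the pixel's ray), 0 where there is no reading), "fx", "fy", "cx", "cy" (pixels), "world_to_cam" (4x4, takes a point from world to camera coordinates). Camera axes: x right, y up, looking along -z (the intrinsics and any distortion apply to the point x, -y, -z); pixel columns grow to the right and rows downward; lengths in m; the calibration is good to about 2 mm. The wrist camera is an equidistant fisheye: a pixel r from the principal point sees the ray r / f radians off the axis. A picture is of the moment at which its call begins.
- robot.hand_in(): hands the job in; it is judged then, once.
The state is a dict: "time": time; "qpos": joint angles; "qvel": joint speeds; "joint_efforts": joint torques, N m; "tool_pos": TCP position; "tool_rot": TCP orientation; "contact_force": force on the tool from outside, world axes, zero at the start; "torque": the same for the moment, N m; "opening": finger opening in m; "grip_force": force on a finger pad.
Only numpy, scipy, OpenCV 4.12 (cv2) and the standard library are available. Lean on these libraries where they do the work, as an engineer would, in place of code of your own. Each camera call takes 0.05 s, during which the arm holds its last target. There are 200 camera calls.

## Task

Two battery packs stand locked in docks on the service bench. Slide the lock grip of the dock with the tall pack all the way to its end stop, so that its tongue is off the pack, then draw that pack straight up out of the dock and tip it so that its contact face looks squarely into the lens of the inspection camera, centred in front of it and about 15 cm away. Finish while still holding the pack there, raised and still in the gripper alone, without touching the camera, and leave the short pack, its lock and the other things on the bench as they are.

Things in the scene. Friction and masses are not known exactly. Their poses are not given: they have to be found in the camera images.
- tall_pack: Tall black battery pack 0.3 to 0.45 kg. Origin: underside, on the stem's axis, 8 mm above the bench at the start; z up along the pack, x out of the contact face. Cell block x -34..22, y -30..30, z 0..50 mm (its back shoulder lies under the lock's tongue). Stem x -18..18, y -22..22, z 50..112 mm; grip its +y and -y faces. Contact face: stem's +x face, 3 brass contacts between grey rails 4 mm proud.
- contacts (a point): Middle of the three brass contacts on the tall pack's contact face: (19, 0, 82) mm in the pack's frame; same axes as the pack.
- dock: Dock of the tall pack, grey plastic, fixed. Origin: on the bench under the pack's axis; axes as the seated pack's (x roughly away from the robot). Pocket with 8 mm walls round the cell block, floor at z 8, rim at z 50 mm, clearance 3 mm in x, 2 mm in y on each side: the pack comes straight up. Deck x -109..-45, y -50..50 mm, top z 54 mm.
- dock_lock (a joint): Slide lock of the tall pack's dock, m: 0 to 0.008 at the start (locked), 0.040 at its end stop (open). Moves towards the dock's +y, friction about 2.5 N, no spring, stays where left. Its steel tongue lies 2 mm above the pack's shoulder and blocks lifting until about 0.022.
- dock_grip (a point): Upright black grip of that lock, 24 (dock x) x 14 (dock y) x 32 mm high, standing on a steel plate at z 64 mm, top at z 96 mm; this point is in its middle, 8 mm below the top, and moves with it. At lock value 0 it is at (-78, -20, 88) mm in the dock's frame.
- lens: Inspection camera head on a fixed stand beyond the docks. Origin: centre of the lens front, 300 mm above the bench. Its x axis points from the lens back into the housing: the lens looks along -x, 35 degrees below level, roughly to the robot; y is level. White ring 68 mm across, head 95 mm long. A pack shown squarely and upright has its axes parallel to these.
- stand: Stand of the inspection camera: origin on the bench straight below the lens front; base plate 120 x 130 x 12 mm centred at x = 80 mm; round post 20 mm thick, 372 mm high, at x = 100 mm, away from the robot; lens front at (0, 0, 300) mm in its frame.
- short_pack: The short battery pack, 76 mm high, in the other dock: same cell block, stem only 26 mm high, same axes. To be left alone.
- other_dock_lock (a joint): Slide lock of the other dock, m. To be left alone.
- other_dock: The other dock, of the same make, with the short pack. Which dock is on the left varies.
- meter: A hand-held multimeter lying flat, 130 x 72 x 38 mm, a bystander. Origin at its underside.
- tape: A roll of tape lying flat, 68 mm across, 19 mm high, a bystander. Origin at its underside.
- driver: A screwdriver lying on the bench, a bystander. Origin at its underside.
- brush: A small brush lying on the bench, a bystander. Origin at its underside.
- can: An upright can, 52 mm across, 150 mm high, a bystander. Origin at its underside.
- tray: A small open steel tray, 110 x 80 x 28 mm, a bystander. Origin at its underside.
- mug: A white mug, 76 mm across, 85 mm high, a bystander. Origin at its underside.
Mind the look-alikes: they are no part of the job. What is shaped like the other_dock but green is not meant.

How it is judged:
On the way, in this order (a step that is already met when the one before it is completed fails the run):
1. the lock of the tall pack's dock is at its end stop (within 3 mm) (value of joint dock_lock above 0.037 m), for 0.2 s.
2. the tall pack is drawn clear of its dock (height (world z) of tall_pack above 0.06 m and contact force between tall_pack and the fingers above 1 N), for 0.1 s.
At the end, for the whole second after the job is handed in: The fingers alone hold the tall pack still, over 80 mm up, top uppermost, touching no dock, stand or other pack; contacts 100 to 200 mm before the lens, within 40 mm of its axis across and up or down, face within 0.30 rad of square; its lock still open (over 34 mm) (height (world z) of tall_pack above 0.08 m and x of contacts in the frame of lens between -0.2 and -0.1 m and y of contacts in the frame of lens between -0.04 and 0.04 m and z of contacts in the frame of lens between -0.04 and 0.04 m and angle between the x axis of tall_pack and the x axis of lens, either way round below 0.3 rad and angle between tall_pack's own x axis and vertical below 1.25 rad and angle between tall_pack's own z axis and vertical below 1.2 rad and value of joint dock_lock above 0.034 m and linear speed of tall_pack below 0.03 m/s and angular speed of tall_pack below 0.2 rad/s and contact force between tall_pack and the fingers above 2 N and contact force between tall_pack and dock below 0.3 N and contact force between tall_pack and other_dock below 0.3 N and contact force between tall_pack and stand below 0.3 N and contact force between tall_pack and short_pack below 0.3 N); the arm keeps its last pose, push and grip.
It fails at once if the short pack is moved by more than 20 mm (distance of short_pack from where it was at the start of the episode above 0.02 m).
It fails at once if the other dock's lock is slid away (value of joint other_dock_lock above 0.018 m).
It fails at once if the inspection camera is struck (over 3 N) (contact force between stand and tall_pack above 3 N or contact force between stand and the arm above 3 N or contact force between stand and the fingers above 3 N).
It fails at once if a bystander is moved by more than 40 mm (distance of any of meter, tape, driver, brush, can, tray, mug from where it was at the start of the episode above 0.04 m).
It also fails if it takes over 48 s, if anything falls off the work surface, if the arm or the gripper's body presses on something with over 40 N, if the wrist force passes 120 N, or if a joint passes its speed limit or range.

## Working session

There is one attempt and no reset: what is moved stays moved. The work goes in short steps, Python scripts to look and compute and a tool call to move; the robot and the scene stay as the last step left them, time stands still between calls to the robot, and variables do not carry over. Pictures are saved under pics/ and viewed, at most 10 in all, crops included, and the job is handed in when it is done.

Besides the shell and the picture viewer there is one more tool, called after ">>>" by a JSON object that holds its "name" and its "arguments", one argument or row to a line. carry_out: Moves the arm, as the interface text tells. Its arguments: {"type":"object","properties":{"deltas":{"type":"array","items":{"type":"array","items":{"type":"number"}}},"force":{"type":"number"}},"required":["deltas"]}

```bash
mkdir -p pics
cat > h.py <<'E'
import numpy as np, cv2
from scipy.spatial.transform import Rotation as R
from cell import robot, cams
def grab(n):
    c=cams.read_camera(n); np.savez('%s.npz'%n,**c); return c
def load(n): return dict(np.load('%s.npz'%n))
def cloud(c):
    v,u=np.mgrid[:480,:640]; d=c['depth']
    X=(u-c['cx'])/c['fx']*d; Y=-(v-c['cy'])/c['fy']*d
    P=np.stack([X,Y,-d],-1); T=np.linalg.inv(c['world_to_cam'])
    W=P@T[:3,:3].T+T[:3,3]; W[d==0]=np.nan; return W
E
python3 - <<'E'
from h import *
print(robot.observe(), robot.nose_length)
for n in('top','side'):
    c=grab(n); cv2.imwrite(f'pics/{n}0.png',c['image']); print(n,c['fx'],c['cx'],c['cy'],np.linalg.inv(c['world_to_cam']).round(3).tolist())
E
```

```text
{'time': 0.0, 'qpos': array([-1.27700785e+00,  3.42677379e-01,  1.52500820e+00, -3.42550401e-05,
        1.27542649e+00, -1.46019583e-01]), 'qvel': array([-0.00152065, -0.00032027, -0.00056703, -0.00071291,  0.00054675,
       -0.00147864]), 'joint_efforts': array([-5.21773145e-04, -4.31248462e+01, -2.44215560e+01,  7.16139749e-02,
        5.58968622e-02, -1.13845317e-04]), 'tool_pos': array([ 0.22341099, -0.4746481 ,  0.23407158]), 'tool_rot': array([-3.14008464e+00, -1.88668922e-04,  4.39817916e-01]), 'contact_force': array([-0.58016577,  0.17690104,  0.23009764]), 'torque': array([ 0.03084056, -0.00073918,  0.01221877]), 'grip_force': 0.0, 'opening': 0.09204651652074174} 0.008
top 515.4418568015778 330.3766296225535 238.52374666093718 [[0.006, 0.979, -0.204, 0.332], [-1.0, 0.006, 0.0, 0.004], [0.001, 0.204, 0.979, 1.354], [0.0, 0.0, 0.0, 1.0]]
side 526.4349159175376 317.8406226012187 240.14491818464793 [[0.987, 0.084, -0.137, 0.358], [-0.16, 0.502, -0.85, -1.22], [-0.003, 0.861, 0.509, 0.912], [0.0, 0.0, 0.0, 1.0]]
```

View pics/top0.png

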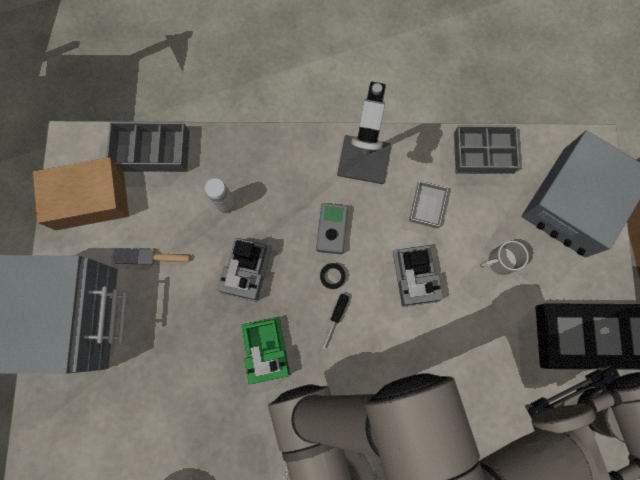

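View pics/side0.png

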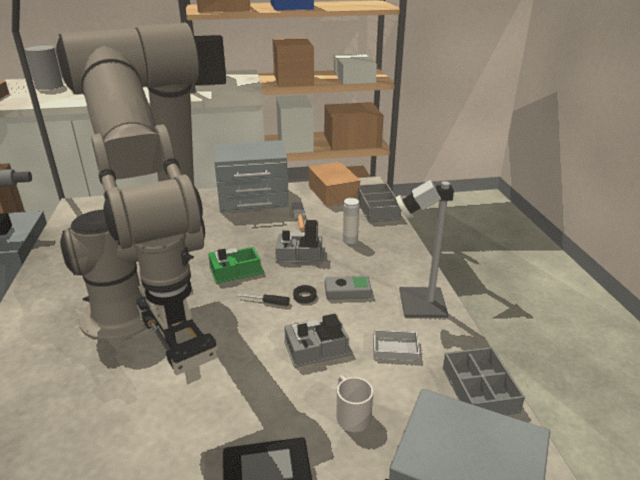

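The top view shows grey docks at (243,268) and (417,275), a green look-alike at (265,350) and the camera stand at (365,150). In the side view the left dock (at 300,240) seems to hold the taller pack. I'll check that by depth and in one enlarged crop.

Run:
```python
from h import *
t=load('top');s=load('side');W=cloud(t);S=cloud(s)
for nm,(u0,u1,v0,v1) in dict(left=(212,280,228,308),right=(385,450,235,312)).items():
    P=W[v0:v1,u0:u1]; z=P[...,2]; 
    print(nm,'zmax',np.nanpercentile(z,[90,95,98,99.5]).round(3))
    for a,b in((.045,.058),(.058,.07),(.07,.09),(.09,.105),(.105,.13)):
        m=(z>a)&(z<b); 
        if m.sum()>8:
            q=P[m][:,:2]; r=cv2.minAreaRect((q*1000).astype(np.float32)); print(a,b,m.sum(),np.median(q,0).round(3),[np.round(x,1) for x in r])
# lens head
m=(W[...,2]>.22)&(W[...,0]>.5); v,u=np.nonzero(m); print('head',len(u),W[m].min(0).round(3),W[m].max(0).round(3))
m=(S[...,2]>.2)&(S[...,0]>.5)&(S[...,0]<1.0)&(abs(S[...,1])<.3); print('headS',m.sum(),S[m].min(0).round(3),S[m].max(0).round(3))
a=cv2.resize(t['image'][220:320,200:290],None,fx=4,fy=4,interpolation=cv2.INTER_CUBIC)
b=cv2.resize(t['image'][220:320,370:460],None,fx=4,fy=4,interpolation=cv2.INTER_CUBIC)
cv2.imwrite('pics/crop.png',np.hstack([a,b]))
```

```text
left zmax [0.066 0.113 0.121 0.123]
0.045 0.058 958 [0.507 0.215] [array([527.1, 225.9]), array([101. , 142.5]), np.float64(77.2)]
0.058 0.07 479 [0.505 0.243] [array([516.1, 218.3]), array([ 92.2, 136.5]), np.float64(63.7)]
0.07 0.09 66 [0.545 0.212] [array([529.4, 221.8]), array([ 41.6, 111.5]), np.float64(79.8)]
0.09 0.105 84 [0.489 0.219] [array([529.9, 222.7]), array([ 40. , 110.8]), np.float64(77.1)]
0.105 0.13 292 [0.564 0.216] [array([565.6, 216.7]), array([44.4, 40.6]), np.float64(79.2)]
right zmax [0.065 0.082 0.087 0.096]
0.045 0.058 1040 [ 0.499 -0.228] [array([ 512.6, -221.9]), array([142.3, 100.5]), np.float64(8.3)]
0.058 0.07 494 [ 0.486 -0.207] [array([ 507.4, -220.5]), array([130. ,  93.3]), np.float64(9.6)]
0.07 0.09 291 [ 0.548 -0.217] [array([ 516.9, -215.5]), array([112. ,  51.8]), np.float64(5.1)]
0.09 0.105 62 [ 0.474 -0.24 ] [array([ 511.2, -227.8]), array([99.8, 22.3]), np.float64(12.8)]
head 1400 [ 0.739 -0.11   0.293] [ 0.879 -0.04   0.377]
headS 1471 [ 0.74  -0.119  0.201] [ 0.876 -0.053  0.372]
```

View pics/crop.png

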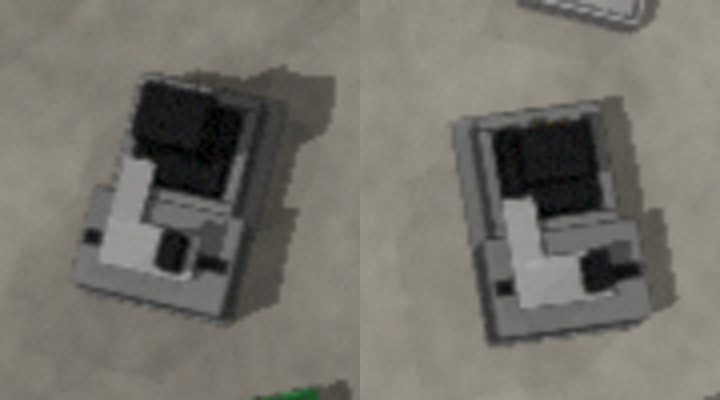

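Left dock: pack top at z 0.120–0.123, which matches the tall pack (8 + 112 mm). Right dock: its stem top is about 0.085, so that's the short pack, and the green dock isn't the one meant. In the crop, the tall pack's stem is at upper left and its lock grip at (172,250). Next I'll find the lens pose and refine the dock and grip poses.

Run:
```python
from h import *
t=load('top');s=load('side');W=cloud(t);S=cloud(s)
# base plate
for n,c,C in(('top',t,W),('side',s,S)):
    g=c['image'].max(-1); m=(g<95)&(C[...,2]>.004)&(C[...,2]<.02)&(C[...,0]>.68)&(C[...,0]<.98)&(C[...,1]>-.2)&(C[...,1]<.05)
    m=cv2.morphologyEx(m.astype(np.uint8),cv2.MORPH_OPEN,np.ones((3,3)))>0
    q=(C[m][:,:2]*1000).astype(np.float32); print('plate',n,len(q),[np.round(x,1) for x in cv2.minAreaRect(q)])
    m=(C[...,2]>.345)&(C[...,0]>.6)&(C[...,0]<1)&(abs(C[...,1])<.25); print('posttop',np.median(C[m],0).round(3),m.sum())
    m=(c['image'].min(-1)>165)&(C[...,2]>.24)&(C[...,0]>.6)&(C[...,0]<1)&(abs(C[...,1])<.25)
    print('white',m.sum(),C[m].min(0).round(3),C[m].max(0).round(3))
P=np.vstack([C[(C[...,2]>.24)&(C[...,0]>.68)&(C[...,0]<.89)&(abs(C[...,1])<.25)] for C in(W,S)])
for z0 in np.arange(.25,.38,.02):
    k=P[abs(P[:,2]-z0)<.01]; print(z0.round(2),len(k),k.min(0).round(3),k.max(0).round(3))
# grip
m=(W[...,2]>.088)&(W[...,2]<.102)&(W[...,0]<.52)&(W[...,0]>.45)&(W[...,1]>.17)&(W[...,1]<.27); q=W[m][:,:2]
print('grip',q.mean(0).round(4),[np.round(x,1) for x in cv2.minAreaRect((q*1000).astype(np.float32))])
i=s['image'][150:330,350:470]; cv2.imwrite('pics/lens.png',cv2.resize(i,None,fx=3,fy=3,interpolation=cv2.INTER_CUBIC))
```

```text
plate top 1612 [array([836.6, -87.5]), array([130. , 120.9]), np.float64(79.5)]
posttop [ 0.818 -0.085  0.36 ] 836
white 48 [ 0.744 -0.093  0.327] [ 0.821 -0.061  0.372]
plate side 107 [array([ 856.4, -146. ]), array([89.4, 62.3]), np.float64(37.6)]
posttop [ 0.825 -0.102  0.357] 453
white 212 [ 0.74  -0.11   0.317] [ 0.864 -0.061  0.372]
0.25 53 [ 0.847 -0.105  0.24 ] [ 0.865 -0.091  0.26 ]
0.27 55 [ 0.846 -0.108  0.26 ] [ 0.866 -0.09   0.28 ]
0.29 108 [ 0.754 -0.111  0.28 ] [ 0.868 -0.049  0.3  ]
0.31 311 [ 0.741 -0.114  0.3  ] [ 0.867 -0.04   0.32 ]
0.33 782 [ 0.739 -0.115  0.32 ] [ 0.873 -0.044  0.34 ]
0.35 881 [ 0.773 -0.117  0.34 ] [ 0.879 -0.057  0.36 ]
0.37 577 [ 0.798 -0.119  0.36 ] [ 0.875 -0.061  0.377]
grip [0.4842 0.2196] [array([484.5, 219.8]), array([14.2, 23.4]), np.float64(74.9)]
```

View pics/lens.png

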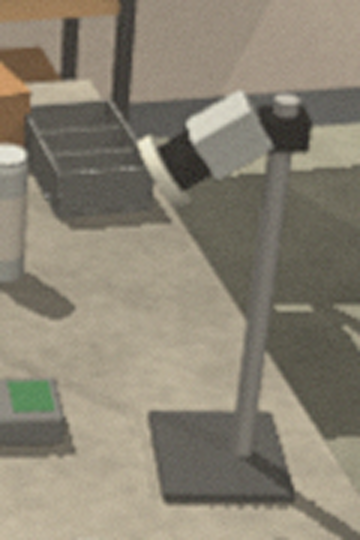

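The lens front is at about (0.758, −0.073, 0.300) with yaw −10.5°. The ring's upper edge at x 0.739, z 0.328 agrees with that. Dock origin is about (0.565, 0.217), yaw −0.225. The grip is at (0.4845, 0.2195), measuring 14 x 23 mm as it should.

>>> {"name": "carry_out", "arguments": {
  "deltas": [
    [3.5, 0, 0, 0, 0, 0.111, 0.5],
    [3.5, 0, 0, 0, 0, 0.111, 0.5],
    [3.5, 0, 0, 0, 0, 0.111, 0.5],
    [3.5, 0, 0, 0, 0, 0.111, 0.5],
    [3.5, 0, 0, 0, 0, 0.111, 0.5],
    [3.5, 0, 0, 0, 0, 0.111, 0.5],
    [0, -3.5, 0, 0, 0, 0, 0.5],
    [0, -3.5, 0, 0, 0, 0, 0.5]
  ],
  "force": 20
}}

```text
time: 0.77
tool_pos: [0.4441, -0.3733, 0.2317]
tool_rot: [-3.139, 0.003, -0.227]
contact_force: [0.3, 0.0, 0.1]
opening: 0.0469
grip_force: 0.0
```

```bash
cat >> h.py <<'E'
def go(p,rpy):
    o=robot.observe(); A=R.from_euler('xyz',o['tool_rot']); 
    print('t',o['time'],'pos',o['tool_pos'].round(4),'rpy',o['tool_rot'].round(3),'F',o['contact_force'].round(1),'open',round(o['opening'],4),'grip',round(o['grip_force'],1),'q',o['qpos'].round(2))
    print('shift cm',(A.inv().apply(np.array(p)-o['tool_pos'])*100).round(2),'turn',(A.inv()*R.from_euler('xyz',rpy)).as_rotvec().round(3))
E
python3 -c "
from h import *
go([.4845,.2195,.16],[np.pi,0,-.225])"
```

```text
t 0.7667 pos [ 0.4441 -0.3733  0.2317] rpy [-3.139e+00  3.000e-03 -2.270e-01] F [0.3 0.  0.1] open 0.0469 grip 0.0 q [-0.83  0.45  1.37  0.    1.33  0.97]
shift cm [ -9.38 -58.65   7.33] turn [-0.002  0.003 -0.002]
```

>>> {"name": "carry_out", "arguments": {
  "deltas": [
    [-0.5, -3.6, 0, 0, 0, 0, 0.5],
    [-0.5, -3.6, 0, 0, 0, 0, 0.5],
    [-0.5, -3.6, 0, 0, 0, 0, 0.5],
    [-0.5, -3.6, 0, 0, 0, 0, 0.5],
    [-0.5, -3.6, 0, 0, 0, 0, 0.5],
    [-0.5, -3.6, 0, 0, 0, 0, 0.5],
    [-0.5, -3.6, 0, 0, 0, 0, 0.5],
    [-0.5, -3.6, 0, 0, 0, 0, 0.5]
  ]
}}

```text
time: 1.43
tool_pos: [0.468, -0.0821, 0.2345]
tool_rot: [-3.142, 0.0, -0.226]
contact_force: [0.7, 0.6, -1.0]
opening: 0.0461
grip_force: 0.0
```

>>> {"name": "carry_out", "arguments": {
  "deltas": [
    [-0.6, -3.6, 0, 0, 0, 0, 0.5],
    [-0.6, -3.6, 0, 0, 0, 0, 0.5],
    [-0.6, -3.6, 0, 0, 0, 0, 0.5],
    [-0.6, -3.6, 0, 0, 0, 0, 0.5],
    [-0.6, -3.6, 0, 0, 0, 0, 0.5],
    [-0.6, -3.6, 1, 0, 0, 0, 0.5],
    [-0.6, -3.6, 2, 0, 0, 0, 0.5],
    [0, 0, 2, 0, 0, 0, 0.5]
  ]
}}

```text
time: 2.1
tool_pos: [0.484, 0.1767, 0.1844]
tool_rot: [-3.139, -0.001, -0.221]
contact_force: [-0.7, 0.3, -0.3]
opening: 0.0459
grip_force: 0.0
```

>>> {"name": "carry_out", "arguments": {
  "deltas": [
    [0, 0, 1, 0, 0, 0, 0.5],
    [0, 0, 1, 0, 0, 0, 0.5],
    [0, 0, 0, 0, 0, 0, 0.5],
    [0, 0, 0, 0, 0, 0, 0.5],
    [0, 0, 0, 0, 0, 0, 0.5],
    [0, 0, 0, 0, 0, 0, 0.5],
    [0, 0, 0, 0, 0, 0, 0.5],
    [0, 0, 0, 0, 0, 0, 0.5]
  ]
}}

```text
time: 2.77
tool_pos: [0.4844, 0.1708, 0.1653]
tool_rot: [-3.141, -0.001, -0.227]
contact_force: [0.4, 0.8, 0.6]
opening: 0.0459
grip_force: 0.0
```

```bash
python3 -c "
from h import *
go([.4845,.2195,.08],[np.pi,0,-.225])
c=grab('wrist'); cv2.imwrite('pics/w1.png',c['image']);print(c['fx'],c['cx'],c['cy'])"
```

```text
t 2.7667 pos [0.4844 0.1708 0.1653] rpy [-3.141e+00 -1.000e-03 -2.270e-01] F [0.4 0.8 0.6] open 0.0459 grip 0.0 q [ 0.19  0.39  1.66 -0.    1.09  1.99]
shift cm [-1.09 -4.74  8.54] turn [-0.    -0.001 -0.002]
371.64829954431775 323.75040744698657 237.32558934518218
```

View pics/w1.png

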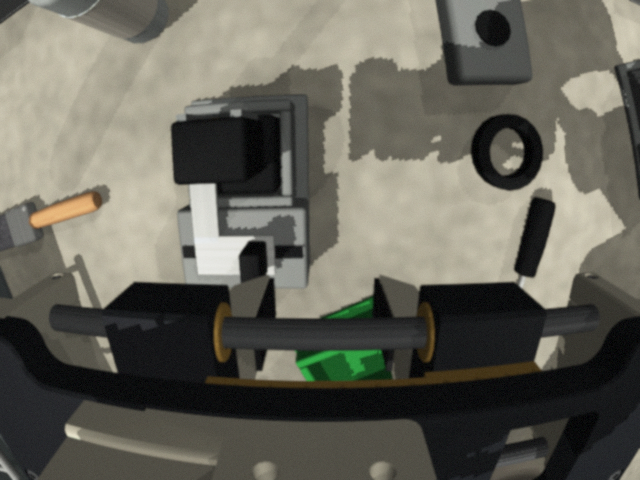

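The wrist view is lined up with the dock. The tall stem is at (215,150) and the grip at (253,260), still 4.7 cm towards +y of the jaws, as computed.

>>> {"name": "carry_out", "arguments": {
  "deltas": [
    [-0.5, -2.4, 0, 0, 0, 0, 0.5],
    [-0.6, -2.3, 0, 0, 0, 0, 0.5],
    [0, 0, 0, 0, 0, 0, 0.5],
    [0, 0, 1, 0, 0, 0, 0.5],
    [0, 0, 1, 0, 0, 0, 0.5],
    [0, 0, 1, 0, 0, 0, 0.5],
    [0, 0, 0, 0, 0, 0, 0.5],
    [0, 0, 0, 0, 0, 0, 0.5]
  ]
}}

```text
time: 3.48
tool_pos: [0.4832, 0.2186, 0.1335]
tool_rot: [3.14, 0.002, -0.227]
contact_force: [0.1, 0.8, 0.3]
opening: 0.0459
grip_force: 0.0
```

```bash
python3 -c "
from h import *
go([.4845,.2195,.08],[np.pi,0,-.225])
c=grab('wrist'); cv2.imwrite('pics/w2.png',c['image'])
o=robot.observe();A=R.from_euler('xyz',o['tool_rot']);T=np.linalg.inv(c['world_to_cam']);print('cam in tool',A.inv().apply(T[:3,3]-o['tool_pos']).round(3))"
```

```text
t 3.4833 pos [0.4832 0.2186 0.1335] rpy [ 3.14e+00  2.00e-03 -2.27e-01] F [0.1 0.8 0.3] open 0.0459 grip 0.0 q [ 0.28  0.46  1.65 -0.    1.04  2.08]
shift cm [ 0.11 -0.13  5.35] turn [ 0.001  0.002 -0.002]
cam in tool [ 0.074  0.    -0.149]
```

View pics/w2.png

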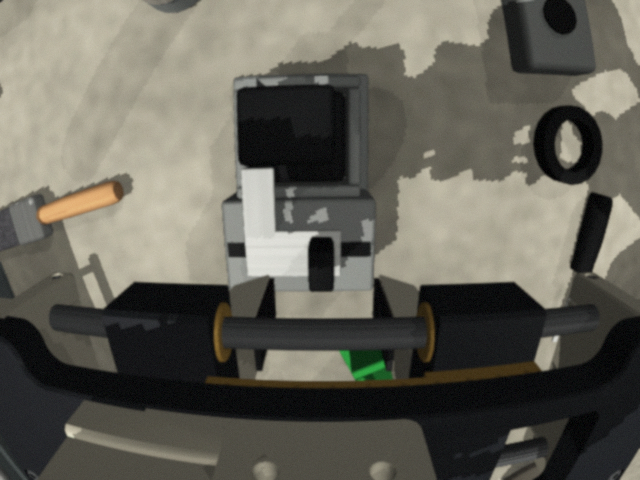

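The grip at (320,263) is centred between the fingers, so I'll go down and close.

>>> {"name": "carry_out", "arguments": {
  "deltas": [
    [0.1, -0.1, 1.3, 0, 0, 0, 0.5],
    [0, 0, 1.3, 0, 0, 0, 0.5],
    [0, 0, 1.3, 0, 0, 0, 0.5],
    [0, 0, 1.3, 0, 0, 0, 0.5],
    [0, 0, 0, 0, 0, 0, 0.5],
    [0, 0, 0, 0, 0, 0, 0.1],
    [0, 0, 0, 0, 0, 0, 0.1],
    [0, 0, 0, 0, 0, 0, 0.1]
  ]
}}

```text
time: 4.2
tool_pos: [0.4857, 0.2203, 0.0838]
tool_rot: [-3.141, -0.002, -0.226]
contact_force: [-0.4, -1.3, -0.0]
opening: 0.0305
grip_force: 0.0
```

>>> {"name": "carry_out", "arguments": {
  "deltas": [
    [0, 0, 0, 0, 0, 0, 0.05],
    [0, 0, 0, 0, 0, 0, 0.05],
    [0, 0, 0, 0, 0, 0, 0.05],
    [0, -0.5, 0, 0, 0, 0, 0.05],
    [0, -0.5, 0, 0, 0, 0, 0.05],
    [0, -0.5, 0, 0, 0, 0, 0.05],
    [0, 0, 0, 0, 0, 0, 0.05],
    [0, 0, 0, 0, 0, 0, 0.05]
  ]
}}

```text
time: 4.87
tool_pos: [0.4888, 0.2359, 0.0832]
tool_rot: [-3.14, -0.001, -0.226]
contact_force: [-1.4, 1.5, 5.8]
opening: 0.0141
grip_force: 20.0
```

```bash
python3 -c "
from h import *
go([.484+.223*.035,.2185+.975*.035,.08],[np.pi,0,-.225])"
```

```text
t 4.8667 pos [0.4888 0.2359 0.0832] rpy [-3.14e+00 -1.00e-03 -2.26e-01] F [-1.4  1.5  5.8] open 0.0141 grip 20.0 q [0.31 0.54 1.67 0.   0.93 2.1 ]
shift cm [-0.08 -1.7   0.32] turn [-0.001 -0.001 -0.001]
```

>>> {"name": "carry_out", "arguments": {
  "deltas": [
    [0, -0.5, 0, 0, 0, 0, 0.05],
    [0, -0.5, 0, 0, 0, 0, 0.05],
    [0, -0.5, 0, 0, 0, 0, 0.05],
    [0, -0.3, 0, 0, 0, 0, 0.05],
    [0, -0.2, 0, 0, 0, 0, 0.05],
    [0, 0, 0, 0, 0, 0, 0.05],
    [0, 0, 0, 0, 0, 0, 0.05],
    [0, 0, 0, 0, 0, 0, 0.05]
  ]
}}

```text
time: 5.53
tool_pos: [0.4928, 0.254, 0.0832]
tool_rot: [3.14, -0.0, -0.226]
contact_force: [-2.2, -5.7, 7.4]
opening: 0.0143
grip_force: 20.0
```

>>> {"name": "carry_out", "arguments": {
  "deltas": [
    [0, -0.1, 0, 0, 0, 0, 0.05],
    [0, -0.1, 0, 0, 0, 0, 0.05],
    [0, 0, 0, 0, 0, 0, 0.05],
    [0, 0, 0, 0, 0, 0, 0.05],
    [0, 0, 0, 0, 0, 0, 0.05],
    [0, 0, 0, 0, 0, 0, 0.05],
    [0, 0, 0, 0, 0, 0, 0.05],
    [0, 0, 0, 0, 0, 0, 0.05]
  ]
}}

```text
time: 6.2
tool_pos: [0.4928, 0.2542, 0.0832]
tool_rot: [3.137, 0.001, -0.226]
contact_force: [-3.3, -13.7, 10.9]
opening: 0.014
grip_force: 20.0
```

It has hit the end stop: about 35 mm of travel, and the force is rising with no motion. I'll release, rise and check.

>>> {"name": "carry_out", "arguments": {
  "deltas": [
    [0, 0.2, 0, 0, 0, 0, 0.4],
    [0, 0, 0, 0, 0, 0, 0.4],
    [0, 0, 0, 0, 0, 0, 0.4],
    [0, 0, -2, 0, 0, 0, 0.5],
    [0, 0, -3, 0, 0, 0, 0.9],
    [0, 0, -3, 0, 0, 0, 0.9],
    [0, 0, -2, 0, 0, 0, 0.9],
    [0, 0, 0, 0, 0, 0, 0.9]
  ]
}}

```text
time: 6.87
tool_pos: [0.4951, 0.2558, 0.1872]
tool_rot: [-3.137, -0.007, -0.226]
contact_force: [0.1, 0.6, 0.6]
opening: 0.0628
grip_force: 0.0
```

>>> {"name": "carry_out", "arguments": {
  "deltas": [
    [2, 1.5, 0, 0, 0, 0, 0.9],
    [2, 1.5, 0, 0, 0, 0, 0.9],
    [2, 0, 0, 0, 0, 0, 0.9],
    [1.5, 0, 0, 0, 0, 0, 0.9],
    [0, 0, 0, 0, 0, 0, 0.9],
    [0, 0, 0, 0, 0, 0, 0.9],
    [0, 0, 0, 0, 0, 0, 0.9],
    [0, 0, 0, 0, 0, 0, 0.9]
  ]
}}

```text
time: 7.53
tool_pos: [0.5582, 0.2088, 0.1823]
tool_rot: [3.141, 0.001, -0.225]
contact_force: [0.6, 0.1, -0.0]
opening: 0.0825
grip_force: 0.0
```

Run:
```python
from h import *
go([.565,.217,.084],[np.pi,0,-.225])
c=grab('wrist'); cv2.imwrite('pics/w3.png',c['image'])
# predicted pixels of grip top (q=.04) and stem top corners in wrist view
O=np.array([.565,.217,0]); A=R.from_euler('z',-.225)
for p in [(-78,20,96),(-78,-15,96),(18,22,120),(18,-22,120),(-18,22,120),(-18,-22,120)]:
    w=O+A.apply(np.array(p)/1000.); k=c['world_to_cam']@np.r_[w,1]; x,y,z=k[0],-k[1],-k[2]
    r=np.hypot(x,y); f=c['fx']*np.arctan2(r,z)/r; print(p,round(c['cx']+f*x),round(c['cy']+f*y))
```

```text
t 7.5333 pos [0.5582 0.2088 0.1823] rpy [ 3.141e+00  1.000e-03 -2.250e-01] F [ 0.6  0.1 -0. ] open 0.0825 grip 0.0 q [0.23 0.52 1.4  0.   1.23 2.03]
shift cm [ 0.49 -0.96  9.83] turn [ 0.     0.001 -0.   ]
(-78, 20, 96) 284 341
(-78, -15, 96) 331 342
(18, 22, 120) 270 223
(18, -22, 120) 345 223
(-18, 22, 120) 273 279
(-18, -22, 120) 344 280
```

View pics/w3.png

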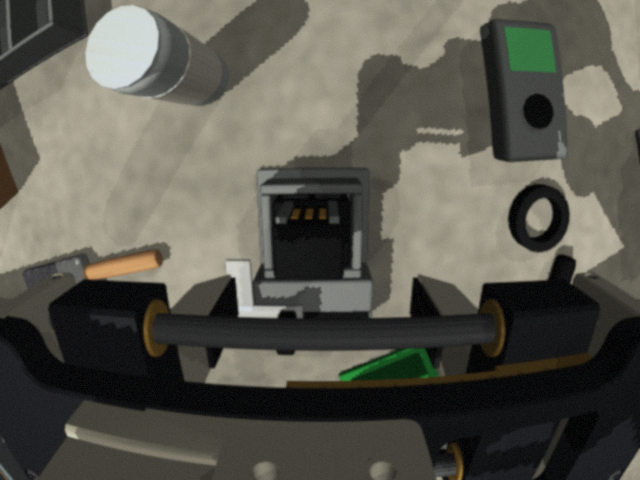

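The stem spans (272–350, 223–280), within 5 px of the prediction. The tongue is clear of the pack at (238,275) and the lock grip is at (286,345), which is the open position. Going down over the stem.

>>> {"name": "carry_out", "arguments": {
  "deltas": [
    [0.5, -0.8, 1, 0, 0, 0, 0.95],
    [0, 0, 2, 0, 0, 0, 0.95],
    [0, 0, 2, 0, 0, 0, 0.95],
    [0, 0, 2, 0, 0, 0, 0.95],
    [0, 0, 1.5, 0, 0, 0, 0.95],
    [0, 0, 1.3, 0, 0, 0, 0.95],
    [0, 0, 0, 0, 0, 0, 0.95],
    [0, 0, 0, 0, 0, 0, 0.95]
  ]
}}

```text
time: 8.25
tool_pos: [0.5654, 0.2153, 0.0838]
tool_rot: [3.141, 0.002, -0.226]
contact_force: [1.0, 0.1, 0.3]
opening: 0.0872
grip_force: 0.0
```

>>> {"name": "carry_out", "arguments": {
  "deltas": [
    [0, 0, 0, 0, 0, 0, 0.3],
    [0, 0, 0, 0, 0, 0, 0.3],
    [0, 0, 0, 0, 0, 0, 0.3],
    [0, 0, 0, 0, 0, 0, 0.3],
    [0, 0, 0, 0, 0, 0, 0.3],
    [0, 0, 0, 0, 0, 0, 0.3],
    [0, 0, 0, 0, 0, 0, 0.3],
    [0, 0, 0, 0, 0, 0, 0.3]
  ],
  "force": 35
}}

```text
time: 8.92
tool_pos: [0.5661, 0.2151, 0.0849]
tool_rot: [-3.141, -0.001, -0.226]
contact_force: [1.2, 2.4, 0.6]
opening: 0.0436
grip_force: 35.0
```

>>> {"name": "carry_out", "arguments": {
  "deltas": [
    [0, 0, -0.5, 0, 0, 0, 0.3],
    [0, 0, -0.8, 0, 0, 0, 0.3],
    [0, 0, -1, 0, 0, 0, 0.3],
    [0, 0, -1, 0, 0, 0, 0.3],
    [0, 0, -1, 0, 0, 0, 0.3],
    [0, 0, -1, 0, 0, 0, 0.3],
    [0, 0, -1, 0, 0, 0, 0.3],
    [0, 0, -1, 0, 0, 0, 0.3]
  ]
}}

```text
time: 9.58
tool_pos: [0.5659, 0.2146, 0.1591]
tool_rot: [3.141, -0.001, -0.226]
contact_force: [0.1, 0.1, -3.8]
opening: 0.044
grip_force: 35.0
```

>>> {"name": "carry_out", "arguments": {
  "deltas": [
    [0, 0, -1, 0, 0, 0, 0.3],
    [0, 0, -1.5, 0, 0, 0, 0.3],
    [0, 0, -1.5, 0, 0, 0, 0.3],
    [0, 0, -1.5, 0, 0, 0, 0.3],
    [0, 0, -1.5, 0, 0, 0, 0.3],
    [0, 0, -1, 0, 0, 0, 0.3],
    [0, 0, 0, 0, 0, 0, 0.3],
    [0, 0, 0, 0, 0, 0, 0.3]
  ]
}}

```text
time: 10.25
tool_pos: [0.5659, 0.2148, 0.238]
tool_rot: [-3.141, -0.001, -0.226]
contact_force: [-0.4, 0.1, -4.2]
opening: 0.044
grip_force: 35.0
```

```bash
cat > tgt.py <<'E'
from h import *
L=np.array([.758,-.073,.300]); yaw=-.183
B=R.from_euler('z',yaw)*R.from_euler('y',-np.radians(35))   # lens axes = desired pack axes
# tool in pack frame: x same, y,z flipped; TCP at pack (0.001,-.002,.077)
tool=B*R.from_euler('x',np.pi)
C=L+B.apply([-.15,0,0]); tcp=C+B.apply(np.array([.001,-.001,.077])-np.array([.019,0,.082]))
print('contacts',C.round(3),'tcp',tcp.round(3)); 
go(tcp,tool.as_euler('xyz'))
w=robot.observe(); print('world shift',(tcp-w['tool_pos']).round(3))
E
python3 tgt.py
```

```text
contacts [ 0.637 -0.051  0.214] tcp [ 0.625 -0.049  0.2  ]
t 10.25 pos [0.5659 0.2148 0.238 ] rpy [-3.141e+00 -1.000e-03 -2.260e-01] F [-0.4  0.1 -4.2] open 0.044 grip 35.0 q [ 0.24  0.49  1.28 -0.    1.37  2.03]
shift cm [11.71 24.43  3.85] turn [ 0.013  0.61  -0.042]
world shift [ 0.059 -0.264 -0.038]
```

Lifted: the wrist carries about 4 N and the pads are at 44 mm. Now I'll move it level towards the lens axis, then tip it.

>>> {"name": "carry_out", "arguments": {
  "deltas": [
    [0.3, 2, 0, 0, 0, 0, 0.3],
    [0.7, 3, 0, 0, 0, 0, 0.3],
    [1, 3.5, 0, 0, 0, 0, 0.3],
    [1, 3.5, 0, 0, 0, 0, 0.3],
    [1, 3.5, 0, 0, 0, 0, 0.3],
    [1, 3.5, 0, 0, 0, 0, 0.3],
    [1, 3, 0, 0, 0, 0, 0.3],
    [1, 2, 0, 0, 0, 0, 0.3]
  ]
}}

```text
time: 10.92
tool_pos: [0.5793, -0.0377, 0.2364]
tool_rot: [3.14, 0.003, -0.228]
contact_force: [0.5, 0.4, -3.5]
opening: 0.0441
grip_force: 35.0
```

>>> {"name": "carry_out", "arguments": {
  "deltas": [
    [0, 0, 0, 0, 0.05, 0, 0.3],
    [0, 0, 0, 0, 0.09, -0.01, 0.3],
    [0, 0, 0, 0, 0.09, -0.01, 0.3],
    [0, 0, 0, 0, 0.09, -0.01, 0.3],
    [0, 0, 0, 0, 0.09, -0.01, 0.3],
    [0, 0, 0, 0, 0.09, 0, 0.3],
    [0, 0, 0, 0, 0.07, 0, 0.3],
    [0, 0, 0, 0, 0.04, 0, 0.3]
  ]
}}

```text
time: 11.58
tool_pos: [0.5776, -0.0341, 0.2354]
tool_rot: [3.13, -0.608, -0.181]
contact_force: [0.1, 0.6, -4.3]
opening: 0.0439
grip_force: 35.0
```

```bash
python3 tgt.py
```

```text
contacts [ 0.637 -0.051  0.214] tcp [ 0.625 -0.049  0.2  ]
t 11.5833 pos [ 0.5776 -0.0341  0.2354] rpy [ 3.13  -0.608 -0.181] F [ 0.1  0.6 -4.3] open 0.0439 grip 35.0 q [-0.19  0.18  1.91 -0.02  0.44  1.58]
shift cm [2.03 0.59 5.79] turn [0.01  0.003 0.002]
world shift [ 0.048 -0.015 -0.036]
```

>>> {"name": "carry_out", "arguments": {
  "deltas": [
    [0.3, 0.1, 0.7, 0, 0, 0, 0.3],
    [0.3, 0.1, 0.8, 0, 0, 0, 0.3],
    [0.4, 0.1, 1, 0, 0, 0, 0.3],
    [0.4, 0.1, 1, 0, 0, 0, 0.3],
    [0.3, 0.1, 1, 0, 0, 0, 0.3],
    [0.2, 0.1, 0.8, 0, 0, 0, 0.3],
    [0.1, 0, 0.5, 0, 0, 0, 0.3],
    [0, 0, 0, 0, 0, 0, 0.3]
  ]
}}

```text
time: 12.25
tool_pos: [0.6282, -0.0505, 0.2]
tool_rot: [3.131, -0.608, -0.181]
contact_force: [-0.6, 0.9, -4.4]
opening: 0.0441
grip_force: 35.0
```

>>> {"name": "carry_out", "arguments": {
  "deltas": [
    [0, 0, 0, 0, 0, 0, 0.3],
    [0, 0, 0, 0, 0, 0, 0.3],
    [0, 0, 0, 0, 0, 0, 0.3],
    [0, 0, 0, 0, 0, 0, 0.3],
    [0, 0, 0, 0, 0, 0, 0.3],
    [0, 0, 0, 0, 0, 0, 0.3],
    [0, 0, 0, 0, 0, 0, 0.3],
    [0, 0, 0, 0, 0, 0, 0.3]
  ]
}}

```text
time: 12.92
tool_pos: [0.6278, -0.0502, 0.2018]
tool_rot: [3.13, -0.61, -0.181]
contact_force: [0.0, 0.2, -2.9]
opening: 0.0441
grip_force: 35.0
```

```bash
python3 tgt.py; python3 -c "
from h import *
a=grab('side')['image'][130:370,180:500]; b=grab('top')['image'][60:300,200:460]
cv2.imwrite('pics/end.png',cv2.resize(np.hstack([a,b]),(800,331)))"
```

```text
contacts [ 0.637 -0.051  0.214] tcp [ 0.625 -0.049  0.2  ]
t 12.9167 pos [ 0.6278 -0.0502  0.2018] rpy [ 3.13  -0.61  -0.181] F [ 0.   0.2 -2.9] open 0.0441 grip 35.0 q [-0.2   0.31  1.84  0.    0.38  1.55]
shift cm [-0.34 -0.02  0.04] turn [0.01  0.001 0.002]
world shift [-0.002  0.001 -0.002]
```

View pics/end.png

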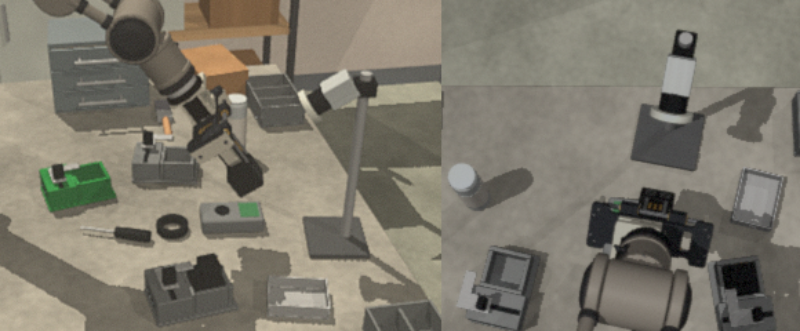

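The pack is held tipped. Its contact face, with brass contacts at (655,203), points at the lens at (675,115), and its dock is empty with the lock open. Handing in.

```bash
python3 -c "
from cell import robot
print(robot.hand_in())"
```

```text
the job is handed in; nothing more can be done
None
```

I slid the tall pack's lock to its end stop, drew the pack straight up and handed in with it tipped at the lens, its contacts by my measurement about 15 cm away and on the lens axis; the hand-in call returned no verdict.

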